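# Start the sandwich press and hold its lid half open

## Robot

A 6-joint arm with a two-finger parallel gripper is mounted at the origin on a cart in front of the work surface, level with it; the furniture and walls round the work are solid. World frame = base frame: x ahead of the robot, y to its left, z up, the work surface at z = 0. Lengths are in m, angles in degrees, forces in N, time in s.
With the tool pointing down it reaches from about 0.3 to 0.85 m from the base axis. Payload 5.4 kg.
Tool frame: the origin (TCP) lies between the finger pads; the fingertips stand 25 mm ahead of it and the grasp point (between the pads) lies 6 mm ahead of it (arm.nose_length is the distance from the TCP to the fingertips, in m); z points along the fingers, y is the line along which they close (so a half turn about z gives the same grasp; the last joint's range is limited). The gripper opens to 85 mm and grips with 20 to 120 N. Pads are 22 mm wide; open, the fingers measure 114 mm over their backs; the gripper's body (76 mm by 85 mm) begins 54 mm behind the grasp point. The pads swing forward as they close: fully open they stand 13 mm farther back than shut.
Start: joints at [-76.209, 9.076, 91.501, -0, 79.423, -12.038], TCP at [0.25, -0.518, 0.256] pointing down, gripper open.
Joint ranges: [-166.64, 166.64], [-54.1, 131.32], [10.49, 154.53], [-73.88, 253.88], [9.74, 151.15], [-171.62, 171.62]. Speed limits (degrees/s): [147.25, 147.25, 180, 180, 180, 180].

## Interface

Orientations are given as [roll, pitch, yaw] about the fixed x, y, z axes, in that order (R = Rz(yaw) Ry(pitch) Rx(roll)).
In Python, from cell import arm, imaging gives the robot as it stands. The module is installed in compiled form; this text tells all that it offers.
- The arm moves only by the tool move_tool, called after ">>>" as name(argument=value, ...) on one line, values as JSON. Schema: {"type":"object","properties":{"segments":{"type":"object","properties":{"finger_gap":{"type":"array","items":{"type":"number"},"minItems":1,"maxItems":5},"tx":{"type":"array","items":{"type":"number"},"minItems":1,"maxItems":5},"ty":{"type":"array","items":{"type":"number"},"minItems":1,"maxItems":5},"tz":{"type":"array","items":{"type":"number"},"minItems":1,"maxItems":5},"twist":{"type":"array","items":{"type":"number"},"minItems":1,"maxItems":5}},"additionalProperties":false,"required":["finger_gap","tx","ty","tz","twist"]},"only":{"type":"string"},"quiet":{"type":"boolean"},"lines":{"type":"string"}},"required":["segments"],"additionalProperties":false}. segments is an object with one list for each field, all of the same length, 1 to 5, a row being the entries at one place: finger_gap (the finger opening in m), tx, ty, tz (the shift in m), twist (a turn about the tool's z in degrees); each row shifts and turns the commanded pose from where the row before left it, along the tool's axes as they then stand; what a row does not reach is not made up. A row lasts 1/10 s, in which the tool goes at most 0.05 m and 8.59 degrees, less where a joint would pass 70% of its speed; a pose out of reach is approached as far as the arm can. The fingers move at their own pace and stop on an object; the grip force is fixed at half the most. Time passes only in rows, so rows that do not move let the fingers close. The tool returns the time, the measured TCP pose, the force, the opening and the grip force at its end. only (a regular expression) keeps the lines of the reply that match it, lines (a string "A,B") keeps lines A to B, and quiet returns only ok. Input that does not fit is refused with a message, and nothing moves.
- arm.get_obs(): the state, without advancing time (a new reading comes with each control period).
- imaging.snapshot(name): name is "scene" or "top"; returns a dict with "image" (480x640x3 uint8, red, green, blue), "fx", "fy", "cx", "cy" (pixels), "dist" ([k1, k2, p1, p2, k3] as OpenCV has them; the pictures are not rectified), "rvec" (rotation vector, rad) and "tvec" (3), from world to camera coordinates, as OpenCV has them. Camera axes: x right, y down, z forward; pixel columns grow to the right and rows downward; lengths in m; the calibration is good to about 2 mm. A picture is of the moment at which its call begins. There is no depth.
- arm.job_done(): hands the job in; it is judged then, once.
Trained networks look in a picture, given as the dict that the camera call returned (one of the last four; its "shot" number tells which), for a name from the list of things; names that differ only in an ending like _2 or _b are one class to them, and where a whole thing is asked for, a point or a joint stands for the part that bears it (a point fixed in the world has none). Each returns a list of dicts, best first, with "p" (0 to 1); they miss things now and then, are a little off and sometimes report something else, mostly with a low value. They report only what shows in the picture. A call takes as long as a camera call.
- imaging.search_frame(picture, label): "bbox" ([left, top, width, height] in pixels, round what is visible of it).
- imaging.regions_of(picture, label): "pixels" (480x640 bool, what is visible of it) and "bbox" ([left, top, width, height] in pixels, round what is visible of it).
- imaging.pinpoint(picture, label): "position" ([column, row] in pixels: a listed point, or the origin of a listed thing).
The state is a dict: "time": time; "joint_positions": joint angles; "joint_vel": joint speeds; "joint_efforts": joint torques, N m; "position": TCP position; "ee_rot": TCP orientation; "contact_force": force on the tool from outside, world axes, zero at the start; "moment": the same for the moment, N m; "finger_gap": finger opening in m; "grasp_force": force on a finger pad.
Only numpy, scipy, OpenCV 4.12 (cv2) and the standard library are available. Lean on these libraries where they do the work, as an engineer would, in place of code of your own. Each camera call takes 0.05 s, during which the arm holds its last target. There are 200 camera calls.

## Task

With the lid still shut, start the sandwich press: push its green button fully down and let it come up again. Then raise the lid to 45 degrees and finish while holding it there, still, with the fingers, so that I can lay my bread in (the lid falls shut if it is let go). Leave everything else on the worktop where it stands.

Things in the scene. Friction and masses are not known exactly. Their poses are not given: they have to be found in the camera images.
- press: Sandwich press: steel box 160 mm deep (its x), 210 mm wide (its y), fixed to the worktop; housing 48 mm high. Origin: on the worktop under its middle. x points from its front (handle side) to its back (hinge side), y to its left, where a 58 mm wide control strip with the green button lies beside the lid, z up. The lid covers y = -103 to +47 mm; shut, its top is 87 mm above the worktop.
- start_button_top (a point): Centre of the top face of the green round push button, 22 mm in diameter, on the black panel of the control strip, 40 mm in front of the press's middle and 78 mm to its left; it faces straight up. The point goes down with the button. The edge of the lid is 31 mm to the right of its centre.
- start_button (a joint): Travel of the button in m: 0 up, 0.006 fully down. Spring return; fully down takes about 5 N.
- press_lid (a joint): Opening angle of the lid in rad: 0 shut, 0.785 is 45 degrees, 1.75 at most. The lid is steel with a black inlay, 135x150x28 mm, 0.3 to 0.6 kg with its handle. The hinge line runs along the back of the press, parallel to its y axis, 62 mm behind its middle and 62 mm above the worktop. No stay or spring: below 90 degrees it falls shut when let go.
- lid_handle (a point): Middle of the lid's handle, round black bar 14 mm thick parallel to the hinge line, 74 mm clear between its two side arms, its axis 45 mm in front of the lid's front face. Lid shut: 180 mm in front of and 24 mm above the hinge line (86 mm above the worktop), 28 mm to the right of the press's middle. Arc radius 182 mm. It can be gripped across from above; the bar turns between the pads.
- mug_1: Bystander: white mug with a handle, 51 mm tall. Origin: under its middle.
- lemon_1: Bystander: yellow lemon, 83x58 mm. Origin: under its middle.
- jar_1: Bystander: glass jar with a red cap, 62 mm wide, 86 mm tall. Origin: under its middle.
- garlic_1: Bystander: bulb of garlic, 50 mm. Origin: under its middle.

How it is judged (in metres and radians):
On the way, in this order (a step that is already met when the one before it is completed fails the run):
1. the button is fully down while the lid is shut (value of joint start_button above 0.005 m and value of joint press_lid below 0.08 rad), for 0.1 s.
2. the button is up again while the lid is still shut (value of joint start_button below 0.0012 m and value of joint press_lid below 0.08 rad), for 0.1 s.
3. the fingers raise the lid (value of joint press_lid above 0.4 rad and contact force between the fingers and press_lid above 0.5 N), for 0.1 s.
At the end, for the whole second after the job is handed in: The lid stands still at 45 degrees, give or take 7.5 degrees, held by the robot's fingers alone (they bear on it with more than 0.5 N, and no other object touches it), and the button is up (value of joint press_lid between 0.655 and 0.915 rad and velocity of joint press_lid between -0.05 and 0.05 rad/s and contact force between the fingers and press_lid above 0.5 N and value of joint start_button below 0.0012 m and contact force between press_lid and mug_1 below 0.2 N and contact force between press_lid and lemon_1 below 0.2 N and contact force between press_lid and jar_1 below 0.2 N and contact force between press_lid and garlic_1 below 0.2 N); the arm keeps its last pose, push and grip.
It fails at once if a bystander (mug, lemon, jar or garlic) is moved by more than 30 mm (distance of any of mug_1, lemon_1, jar_1, garlic_1 from where it was at the start of the episode above 0.03 m).
It also fails if it takes over 42 s, if anything falls off the work surface, if the arm or the gripper's body presses on something with over 40 N, if the wrist force passes 120 N, or if a joint passes its speed limit or range.

## Working session

There is one attempt and no reset: what is moved stays moved. The work goes in short steps, Python scripts to look and compute and a tool call to move; the robot and the scene stay as the last step left them, time stands still between calls to the robot, and variables do not carry over. Pictures are saved under pics/ and viewed, at most 10 in all, crops included, and the job is handed in when it is done.

```bash
mkdir -p pics; cat > h.py <<'E'
import numpy as np, cv2
from cell import arm, imaging
def ray(p,uv):
    K=np.array([[p["fx"],0,p["cx"]],[0,p["fy"],p["cy"]],[0,0,1.]])
    n=cv2.undistortPoints(np.array([[uv]],float),K,np.array(p["dist"],float)).ravel()
    R=cv2.Rodrigues(np.array(p["rvec"],float))[0];t=np.array(p["tvec"],float).ravel()
    return -R.T@t, R.T@np.array([n[0],n[1],1.])
def at_z(p,uv,z):
    c,d=ray(p,uv); return c+d*(z-c[2])/d[2]
def tri(rs):
    A=np.zeros((3,3));b=np.zeros(3)
    for c,d in rs:
        d=d/np.linalg.norm(d);P=np.eye(3)-np.outer(d,d);A+=P;b+=P@c
    return np.linalg.solve(A,b)
E
python3 - <<'E'
from h import *
np.set_printoptions(precision=4,suppress=True)
P={n:imaging.snapshot(n) for n in("scene","top")}
for n in P: cv2.imwrite(f"pics/{n}0.png",P[n]["image"][:,:,::-1])
Z=dict(press=0,start_button_top=None,lid_handle=.086,mug_1=0,lemon_1=0,jar_1=0,garlic_1=0)
for l,z in Z.items():
    rs=[]
    for n in P:
        r=imaging.pinpoint(P[n],l)
        for q in r[:2]: print(l,n,round(q["p"],2),np.round(q["position"],1), at_z(P[n],q["position"],z if z is not None else .05))
        if r: rs.append(ray(P[n],r[0]["position"]))
    if len(rs)==2: print("  tri",tri(rs))
print(arm.get_obs(), arm.nose_length)
E
```

```text
press scene 0.81 [359.6 197.1] [ 0.6143 -0.3771  0.    ]
press top 0.89 [438.8 210.2] [ 0.6163 -0.365   0.    ]
  tri [ 0.6096 -0.364   0.011 ]
start_button_top scene 0.36 [330.7 188.4] [ 0.6666 -0.3055  0.05  ]
start_button_top top 0.57 [409. 190.] [ 0.6518 -0.2905  0.05  ]
  tri [ 0.6472 -0.2854  0.0701]
lid_handle scene 0.81 [373.  196.3] [ 0.5224 -0.3118  0.086 ]
lid_handle top 0.78 [428. 246.] [ 0.5141 -0.3126  0.086 ]
  tri [ 0.5167 -0.31    0.0892]
mug_1 scene 0.77 [291.7 304.5] [0.4879 0.0679 0.    ]
mug_1 top 0.71 [253.1 271.9] [0.4913 0.067  0.    ]
  tri [ 0.4907  0.0667 -0.0026]
lemon_1 scene 0.93 [331.1 270.4] [ 0.4867 -0.0835  0.    ]
lemon_1 top 0.89 [315.2 271.3] [ 0.4861 -0.0726  0.    ]
  tri [ 0.482  -0.0739  0.0111]
jar_1 scene 0.94 [244.5 355.7] [0.4679 0.2506 0.    ]
jar_1 top 0.8 [172.  283.9] [0.4728 0.2472 0.    ]
  tri [ 0.4728  0.2483 -0.006 ]
garlic_1 top 0.65 [353.2 298.3] [ 0.4214 -0.1545  0.    ]
garlic_1 top 0.59 [254.3 270.1] [0.4953 0.0643 0.    ]
{'time': 0.8, 'joint_positions': array([-76.2104,   9.0753,  91.5018,   0.0004,  79.4227, -12.0379]), 'joint_vel': array([-0.0374, -0.0123, -0.0269, -0.0025,  0.0077, -0.1013]), 'joint_efforts': array([ -0.0004, -39.5979, -33.1687,  -0.0004,   0.0005,  -0.    ]), 'position': array([ 0.2505, -0.5176,  0.2563]), 'ee_rot': array([179.9998,  -0.0003,  25.8274]), 'contact_force': array([-0.1671,  0.2454, -1.0136]), 'moment': array([-0.0126, -0.0245, -0.0052]), 'grasp_force': 0.0, 'finger_gap': 0.08541166348714949} 0.025
```

View pics/top0.png

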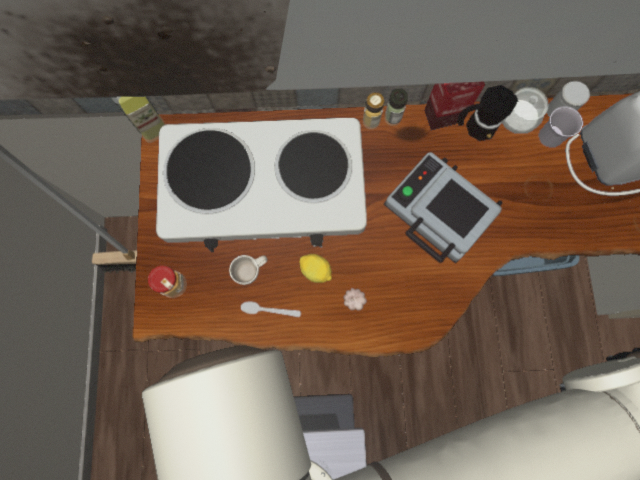

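View pics/scene0.png

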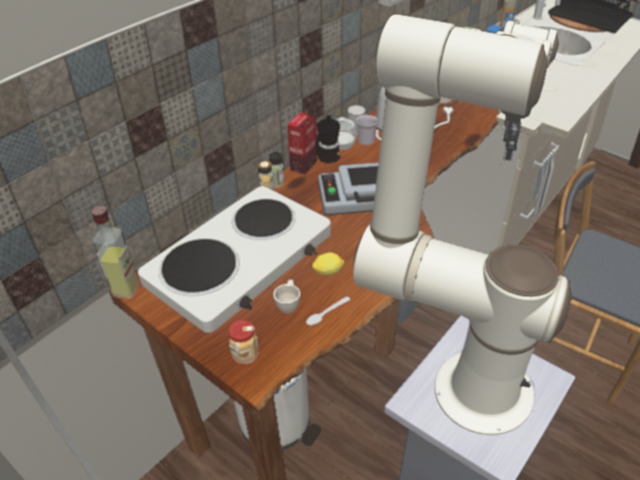

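The top view shows the press turned about -35°, with the green button at about (407,190) and the handle bar running from (410,232) to (445,257). The lemon is at (316,268) and the garlic at (354,299), both clear of the press. Next I'll fit the press pose and check it with an overlay.

```bash
cat > fit.py <<'E'
from h import *
from scipy.optimize import least_squares
np.set_printoptions(precision=4,suppress=True)
P={n:imaging.snapshot(n) for n in("scene","top")}
def proj(p,X):
    K=np.array([[p["fx"],0,p["cx"]],[0,p["fy"],p["cy"]],[0,0,1.]])
    return cv2.projectPoints(np.atleast_2d(X).astype(float),np.array(p["rvec"],float),np.array(p["tvec"],float),K,np.array(p["dist"],float))[0][:,0]
def W(s,pts):
    c,q=np.cos(s[2]),np.sin(s[2]); pts=np.atleast_2d(pts)
    return pts@np.array([[c,q,0],[-q,c,0],[0,0,1]])+[s[0],s[1],0]
obs=[]
for n in P:
    hsv=cv2.cvtColor(P[n]["image"],cv2.COLOR_RGB2HSV)
    m=cv2.inRange(hsv,(45,120,60),(80,255,255))
    k,lab,st,ce=cv2.connectedComponentsWithStats(m)
    for i in range(1,k):
        if st[i,4]>8: print(n,"green",ce[i],st[i,4])
    for l,X,w in(("press",[0,0,0],.5),("lid_handle",[-.118,-.028,.086],1)):
        for r in imaging.pinpoint(P[n],l)[:1]: obs.append((n,X,r["position"],w))
    c=[ce[i] for i in range(1,k) if st[i,4]>8]
    ref=np.array([407,190]) if n=="top" else np.array([330,188])
    c=[x for x in c if np.linalg.norm(x-ref)<10]
    if c: obs.append((n,None,c[0],2))
    r=imaging.regions_of(P[n],"press")
    if r: print(n,"press bbox",r[0]["bbox"],r[0]["p"])
def res(s):
    return np.concatenate([w*(proj(P[n],W(s,[-.04,.078,s[3]] if X is None else X))[0]-np.array(uv)) for n,X,uv,w in obs]+[[(s[3]-.055)*200]])
f=least_squares(res,[.61,-.36,np.radians(-35),.055],loss="soft_l1",x_scale=[.01,.01,.1,.01])
print(f.x,np.degrees(f.x[2]));print(f.fun)
s=f.x;np.save("s.npy",s)
im=P["top"]["image"][:,:,::-1].copy()
S=5;x0,y0=370,135
crop=cv2.resize(im[y0:y0+115,x0:x0+150],None,fx=S,fy=S,interpolation=cv2.INTER_CUBIC)
def draw(pts,col):
    q=(proj(P["top"],W(s,pts))-[x0-.5,y0-.5])*S
    cv2.polylines(crop,[q.astype(int)],True,col,1)
a=.08;draw([[-a,-.105,.048],[a,-.105,.048],[a,.105,.048],[-a,.105,.048]],(0,0,255))
draw([[-.073,-.103,.087],[.062,-.103,.087],[.062,.047,.087],[-.073,.047,.087]],(0,255,255))
draw([[-.118,-.065,.086],[-.118,.009,.086]],(255,0,255))
t=np.linspace(0,6.28,20);draw(np.c_[-.04+.011*np.cos(t),.078+.011*np.sin(t),0*t+s[3]],(255,0,0))
cv2.imwrite("pics/fit.png",crop)
E
python3 fit.py
```

```text
scene green [331.3333 189.5758] 33
scene press bbox [318.1, 160.4, 60.7, 56.5] 0.74
top green [407.1429 190.6753] 77
top press bbox [385.0, 153.2, 116.7, 108.8] 0.75
[ 0.6215 -0.3673 -0.7442  0.068 ] -42.636669287495366
[-0.3574  1.0311  2.7716  0.5961  0.5494  0.6655 -0.271  -1.7391  0.0457
 -0.4467  2.5931]
```

View pics/fit.png

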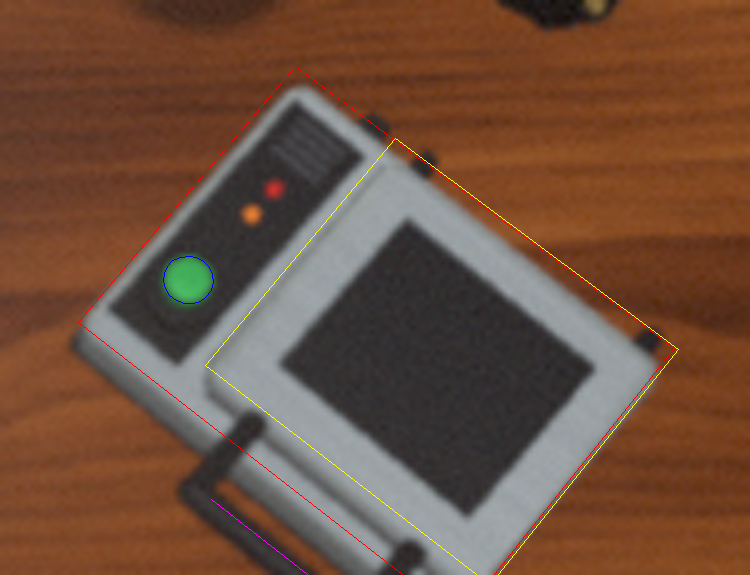

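The overlay puts the button right, but the lid and housing come out about 2–3 px too high in the image. I'll refit with hand-read corners.

```bash
cat > fit2.py <<'E'
from h import *
src=open("fit.py").read()
exec(src.split("def res(s)")[0])
c2=lambda u,v:np.array([u/5+370-.5,v/5+135-.5])
C=[([.08,.105,.048],c2(297,80)),([-.08,.105,.048],c2(76,325)),([-.073,.047,.087],c2(203,377)),([.062,.047,.087],c2(393,155)),([.062,-.103,.087],c2(667,361)),([-.118,.016,.086],c2(185,490))]
for X,uv in C: obs.append(("top",X,uv,1))
def res(s):
    return np.concatenate([w*(proj(P[n],W(s,[-.04,.078,s[3]] if X is None else X))[0]-np.array(uv)) for n,X,uv,w in obs]+[[(s[3]-.056)*300]])
f=least_squares(res,[.61,-.36,np.radians(-35),.055],loss="soft_l1",x_scale=[.01,.01,.1,.01])
s=f.x;print(s,np.degrees(s[2]));print([(o[0],o[1]) for o in obs]);print(f.fun[:-1].reshape(-1,2))
np.save("s.npy",s)
for n in P:
  for o in obs:
    if o[0]==n and o[1] is None:
      for z in(.05,.055,.06,.065): print(n,z,at_z(P[n],o[2],z))
print("btn",W(s,[-.04,.078,s[3]]),"handle",W(s,[-.118,-.028,.086]))
E
python3 fit2.py
```

```text
scene green [331.4412 189.5882] 34
scene press bbox [318.9, 161.6, 58.0, 54.4] 0.97
top green [407.1429 190.6753] 77
top press bbox [385.8, 150.7, 114.2, 114.6] 0.96
[ 0.6182 -0.3651 -0.7706  0.0699] -44.14993706956501
[('scene', [0, 0, 0]), ('scene', [-0.118, -0.028, 0.086]), ('scene', None), ('top', [0, 0, 0]), ('top', [-0.118, -0.028, 0.086]), ('top', None), ('top', [0.08, 0.105, 0.048]), ('top', [-0.08, 0.105, 0.048]), ('top', [-0.073, 0.047, 0.087]), ('top', [0.062, 0.047, 0.087]), ('top', [0.062, -0.103, 0.087]), ('top', [-0.118, 0.016, 0.086])]
[[ 0.3615  1.6734]
 [ 5.1117  0.8156]
 [ 0.22    0.3554]
 [-0.6814 -0.9312]
 [ 0.2222  1.4615]
 [-1.0294 -0.0204]
 [ 0.4322 -1.5735]
 [-0.4314 -0.4516]
 [-0.7359 -1.7658]
 [ 0.5614 -1.7961]
 [ 1.3706  0.5483]
 [ 0.6749  0.3217]]
scene 0.05 [ 0.6614 -0.3023  0.05  ]
scene 0.055 [ 0.6571 -0.2971  0.055 ]
scene 0.06 [ 0.6529 -0.292   0.06  ]
scene 0.065 [ 0.6487 -0.2868  0.065 ]
top 0.05 [ 0.6504 -0.2862  0.05  ]
top 0.055 [ 0.6487 -0.2852  0.055 ]
top 0.06 [ 0.6471 -0.2843  0.06  ]
top 0.065 [ 0.6454 -0.2833  0.065 ]
btn [[ 0.6438 -0.2812  0.0699]] handle [[ 0.514 -0.303  0.086]]
```

>>> move_tool(segments={"finger_gap":[0, 0, 0, 0, 0], "tx":[0, 0, 0, 0.03, 0.04], "ty":[0, 0, 0, 0.01, 0.01], "tz":[0, 0, 0, 0, 0], "twist":[-7, -7, -7, 0, 0]})

```text
time: 2.1
position: [0.3126, -0.4808, 0.2563]
ee_rot: [180.0, 0.0, 46.6]
contact_force: [0.4, -0.9, -0.1]
finger_gap: 0.0122
grasp_force: 0.0
```

>>> move_tool(segments={"finger_gap":[0, 0, 0, 0, 0], "tx":[0.04, 0.04, 0.04, 0.04, 0.04], "ty":[0.01, 0.01, 0.01, 0.01, 0.01], "tz":[0, 0, 0, 0, 0], "twist":[0, 0, 0, 0, 0]})

```text
time: 2.6
position: [0.4876, -0.3674, 0.2564]
ee_rot: [180.0, 0.0, 46.8]
contact_force: [-0.2, -0.4, 0.0]
finger_gap: -0.0002
grasp_force: 0.0
```

>>> move_tool(segments={"finger_gap":[0, 0, 0, 0, 0], "tx":[0.04, 0.04, 0.04, 0.03, 0], "ty":[0.01, 0.01, 0.01, 0.01, 0], "tz":[0, 0, 0, 0, 0], "twist":[0, 0, 0, 0, 0]})

```text
time: 3.1
position: [0.6208, -0.2836, 0.2558]
ee_rot: [-180.0, -0.1, 47.1]
contact_force: [-0.5, -0.2, 0.3]
finger_gap: -0.0001
grasp_force: 0.0
```

```bash
cat > go.py <<'E'
import sys
from h import *
from scipy.spatial.transform import Rotation as R
np.set_printoptions(precision=4,suppress=True)
o=arm.get_obs(); T=R.from_euler("xyz",o["ee_rot"],degrees=True)
print(o["time"],o["position"],o["ee_rot"],o["contact_force"],"delta tool",T.inv().apply(np.array(list(map(float,sys.argv[1:4])))-o["position"]))
E
python3 go.py .646 -.284 .13
```

```text
3.1 [ 0.6208 -0.2836  0.2558] [-179.9964   -0.0728   47.0828] [-0.503  -0.1892  0.2867] delta tool [0.0168 0.0187 0.1258]
```

>>> move_tool(segments={"finger_gap":[0, 0, 0, 0, 0], "tx":[0.017, 0, 0, 0, 0], "ty":[0.019, 0, 0, 0, 0], "tz":[0.03, 0.04, 0.04, 0, 0], "twist":[0, 0, 0, 0, 0]})

```text
time: 3.6
position: [0.643, -0.2874, 0.1464]
ee_rot: [-179.9, 0.0, 46.8]
contact_force: [0.8, 0.5, 0.2]
finger_gap: -0.0001
grasp_force: 0.0
```

```bash
python3 go.py .646 -.284 .10;  python3 - <<'E'
from h import *
p=imaging.snapshot("top"); q=imaging.snapshot("scene")
a=cv2.resize(p["image"][130:260,330:530],(400,260),interpolation=2);b=cv2.resize(q["image"][110:240,260:460],(400,260),interpolation=2)
cv2.imwrite("pics/btn.png",np.vstack([a,b])[:,:,::-1])
E
```

```text
3.6 [ 0.643  -0.2874  0.1464] [-179.9249    0.0214   46.7972] [0.8167 0.499  0.2068] delta tool [ 0.0046 -0.0001  0.0464]
```

View pics/btn.png

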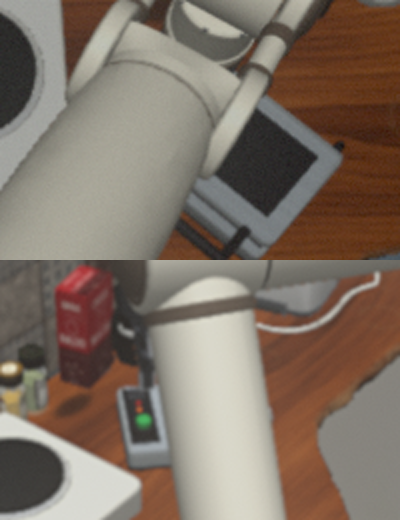

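The arm hides the top view. In the scene crop the closed fingers at about (148,385) hang over the green button at (143,420). I'll descend in small steps and watch the force.

>>> move_tool(segments={"finger_gap":[0, 0, 0, 0, 0], "tx":[0.005, 0, 0, 0, 0], "ty":[0, 0, 0, 0, 0], "tz":[0.02, 0.02, 0.006, 0, 0], "twist":[0, 0, 0, 0, 0]})

```text
time: 4.2
position: [0.648, -0.2843, 0.1027]
ee_rot: [179.8, -0.0, 46.8]
contact_force: [0.6, 0.5, 0.3]
finger_gap: -0.0002
grasp_force: 0.0
```

>>> move_tool(segments={"finger_gap":[0, 0, 0, 0], "tx":[0, 0, 0, 0], "ty":[0, 0, 0, 0], "tz":[0.003, 0.003, 0, 0], "twist":[0, 0, 0, 0]})

```text
time: 4.6
position: [0.6476, -0.284, 0.0953]
ee_rot: [179.9, -0.0, 46.8]
contact_force: [1.6, -0.9, 3.3]
finger_gap: -0.0001
grasp_force: 1.2
```

>>> move_tool(segments={"finger_gap":[0, 0, 0, 0], "tx":[0, 0, 0, 0], "ty":[0, 0, 0, 0], "tz":[0.002, 0.002, 0, 0], "twist":[0, 0, 0, 0]})

```text
time: 5.0
position: [0.6476, -0.2839, 0.0911]
ee_rot: [179.9, -0.0, 46.8]
contact_force: [1.3, -0.9, 3.8]
finger_gap: 0.0003
grasp_force: 2.4
```

>>> move_tool(segments={"finger_gap":[0, 0, 0, 0], "tx":[0, 0, 0, 0], "ty":[0, 0, 0, 0], "tz":[0.002, 0.002, 0, 0], "twist":[0, 0, 0, 0]})

```text
time: 5.4
position: [0.6478, -0.284, 0.0908]
ee_rot: [179.9, 0.0, 46.9]
contact_force: [-7.0, 2.0, 21.5]
finger_gap: 0.0001
grasp_force: 11.0
```

The button has bottomed out: about 4 N over its travel, then a hard stop. I'll hold briefly and then lift.

>>> move_tool(segments={"finger_gap":[0, 0, 0, 0, 0], "tx":[0, 0, 0, 0, 0], "ty":[0, 0, 0, 0, 0], "tz":[0, -0.02, -0.04, -0.04, 0], "twist":[0, 0, 0, 0, 0]})

```text
time: 5.9
position: [0.6494, -0.2848, 0.1931]
ee_rot: [179.4, -0.1, 46.8]
contact_force: [0.4, -0.2, 1.2]
finger_gap: -0.0001
grasp_force: 0.0
```

```bash
python3 go.py .514 -.3075 .16; python3 - <<'E'
from h import *
s=np.load("s.npy"); print(s)
p=imaging.snapshot("scene");hsv=cv2.cvtColor(p["image"],cv2.COLOR_RGB2HSV)
m=cv2.inRange(hsv,(45,120,60),(80,255,255));m[:, :320]=0;m[:,345:]=0
print(cv2.connectedComponentsWithStats(m)[2:])
E
```

```text
5.9 [ 0.6494 -0.2848  0.1931] [179.445   -0.1009  46.8415] [ 0.4084 -0.2362  1.1542] delta tool [-0.1092 -0.0836  0.0321]
[ 0.61816216 -0.36505472 -0.77056177  0.06991375]
(array([[     0,      0,    640,    480, 307172],
       [   329,    187,      6,      6,     28]], dtype=int32), array([[319.49890615, 239.50455771],
       [331.5       , 189.5       ]]))
```

The button is back up (the green centroid matches the original). Now I'll pin down the handle from the first top picture.

```bash
python3 - <<'E'
from h import *
im=cv2.imread("pics/top0.png")[215:275,390:470]
S=9;c=cv2.resize(im,None,fx=S,fy=S,interpolation=2)
for i in range(0,80,10): cv2.line(c,(i*S,0),(i*S,6),(0,255,255),1)
p=imaging.snapshot("top")
np.set_printoptions(precision=4,suppress=True)
for uv in((410,232),(428,246),(445,257)): print(uv,at_z(p,uv,.086))
cv2.imwrite("pics/bar.png",c)
E
```

```text
(410, 232) [ 0.5462 -0.2775  0.086 ]
(428, 246) [ 0.5141 -0.3126  0.086 ]
(445, 257) [ 0.489  -0.3457  0.086 ]
```

View pics/bar.png

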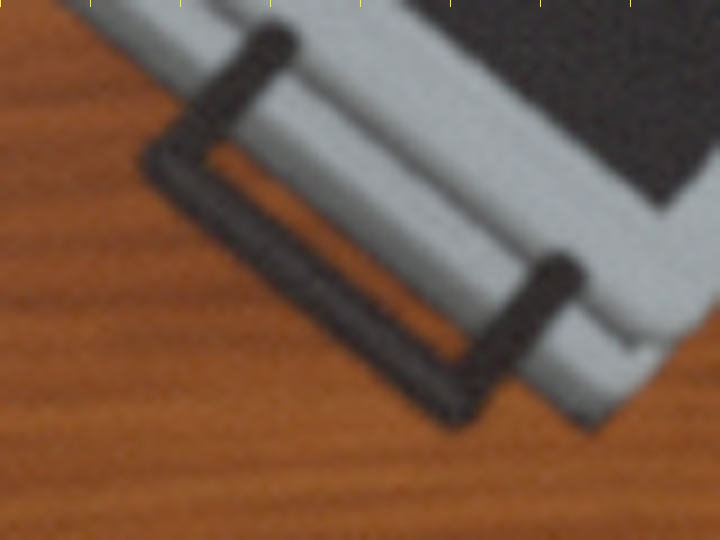

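The bar's centreline runs from (407.8,232.6) to (440.1,259.2). That gives a midpoint of about (0.514,-0.305), a length of 87 mm as expected, and a press yaw of -44.5°.

>>> move_tool(segments={"finger_gap":[0.04, 0.04, 0.04, 0.04, 0.04], "tx":[-0.03, -0.04, -0.035, 0, 0], "ty":[-0.02, -0.03, -0.035, 0, 0], "tz":[0, 0, 0, 0.02, 0], "twist":[0, 0.5, 0.5, 0, 0]})

```text
time: 6.5
position: [0.5094, -0.2991, 0.1612]
ee_rot: [-179.4, 0.0, 45.7]
contact_force: [0.3, 0.4, -0.2]
finger_gap: 0.04
grasp_force: 0.0
```

```bash
python3 go.py .514 -.305 .090
```

```text
6.5 [ 0.5094 -0.2991  0.1612] [-179.4014    0.0129   45.7433] [ 0.276   0.3518 -0.2442] delta tool [-0.001   0.0082  0.0711]
```

>>> move_tool(segments={"finger_gap":[0.04, 0.04, 0.04], "tx":[0, 0, 0], "ty":[0.004, 0, 0], "tz":[0.02, 0, 0], "twist":[0, 0, 0]})

```text
time: 6.8
position: [0.5161, -0.3036, 0.1456]
ee_rot: [-179.9, -0.0, 45.9]
contact_force: [-0.3, -0.2, -0.6]
finger_gap: 0.0402
grasp_force: 0.0
```

```bash
python3 go.py .514 -.305 .090; python3 - <<'E'
from h import *
p=imaging.snapshot("top"); q=imaging.snapshot("scene")
a=cv2.resize(p["image"][180:300,370:490],(480,480),interpolation=2)
cv2.imwrite("pics/hand.png",np.hstack([a,cv2.resize(q["image"][130:250,300:380],(320,480),interpolation=2)])[:,:,::-1])
E
```

```text
6.8 [ 0.5161 -0.3036  0.1456] [-179.8627   -0.0021   45.8672] [-0.3218 -0.2242 -0.6334] delta tool [-0.0025 -0.0005  0.0556]
```

View pics/hand.png

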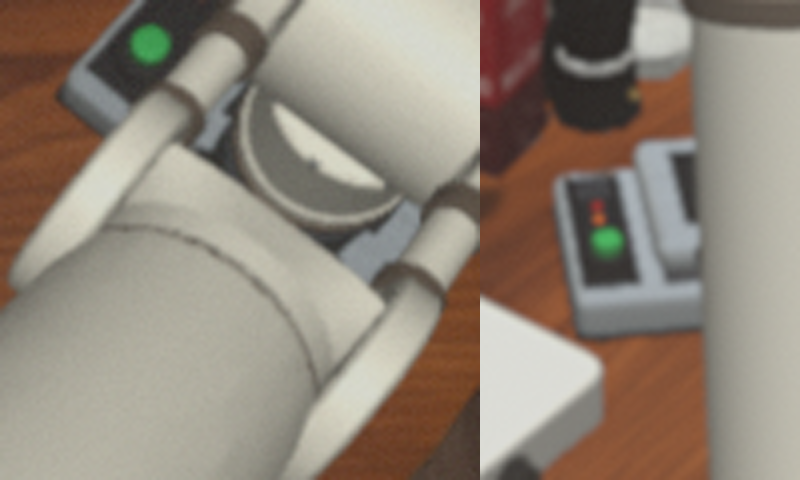

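The arm hides the handle in both views, so the hand isn't visible over it. The lid is shut and the button is up. I'll descend and watch the force.

>>> move_tool(segments={"finger_gap":[0.04, 0.04, 0.04, 0.04, 0.04], "tx":[-0.002, 0, 0, 0, 0], "ty":[0, 0, 0, 0, 0], "tz":[0.015, 0.015, 0.01, 0.0, 0], "twist":[0, 0, 0, 0, 0]})

```text
time: 7.4
position: [0.5144, -0.3055, 0.1057]
ee_rot: [-179.9, 0.0, 45.8]
contact_force: [-0.5, -0.7, -0.2]
finger_gap: 0.0399
grasp_force: 0.0
```

>>> move_tool(segments={"finger_gap":[0.04, 0.04, 0.04, 0.04, 0.04], "tx":[0, 0, 0, 0, 0], "ty":[0, 0, 0, 0, 0], "tz":[0.01, 0.005, 0, 0.0, 0], "twist":[0, 0, 0, 0, 0]})

```text
time: 7.9
position: [0.5148, -0.3058, 0.0916]
ee_rot: [180.0, -0.0, 45.8]
contact_force: [-0.3, -0.1, -0.1]
finger_gap: 0.0403
grasp_force: 0.0
```

>>> move_tool(segments={"finger_gap":[0, 0, 0, 0, 0], "tx":[0, 0, 0, 0, 0], "ty":[0, 0, 0, 0, 0], "tz":[0.002, 0, 0, 0, 0], "twist":[0, 0, 0, 0, 0]})

```text
time: 8.4
position: [0.5144, -0.3055, 0.0893]
ee_rot: [-180.0, 0.0, 45.8]
contact_force: [-2.3, 1.4, 2.3]
finger_gap: 0.0122
grasp_force: 58.4
```

The bar is gripped at 58 N. Now I'll follow the arc: dy is towards the hinge, -dz is up.

>>> move_tool(segments={"finger_gap":[0, 0, 0, 0, 0], "tx":[0, 0, 0, 0, 0], "ty":[0.001, 0.002, 0.002, 0.002, 0], "tz":[-0.008, -0.008, -0.0075, -0.0075, 0], "twist":[0, 0, 0, 0, 0]})

```text
time: 8.9
position: [0.5194, -0.3104, 0.1215]
ee_rot: [-179.9, 0.0, 45.8]
contact_force: [-4.2, 3.5, 1.1]
finger_gap: 0.0123
grasp_force: 58.6
```

>>> move_tool(segments={"finger_gap":[0, 0, 0, 0, 0], "tx":[0, 0, 0, 0, 0], "ty":[0.0025, 0.003, 0.003, 0.0035, 0], "tz":[-0.0075, -0.0075, -0.007, -0.007, 0], "twist":[0, 0, 0, 0, 0]})

```text
time: 9.4
position: [0.5279, -0.3186, 0.151]
ee_rot: [-179.9, 0.0, 45.8]
contact_force: [-8.0, 6.1, 3.4]
finger_gap: 0.012
grasp_force: 58.5
```

```bash
python3 go.py .514 -.305 .090
```

```text
9.4 [ 0.5279 -0.3186  0.151 ] [-179.8651    0.0165   45.843 ] [-8.0044  6.1109  3.4202] delta tool [ 0.     -0.0193  0.0611]
```

>>> move_tool(segments={"finger_gap":[0, 0, 0, 0, 0], "tx":[0, 0, 0, 0, 0], "ty":[0.003, 0.0035, 0.004, 0.0045, 0], "tz":[-0.007, -0.007, -0.0065, -0.0065, 0], "twist":[0, 0, 0, 0, 0]})

```text
time: 9.9
position: [0.5398, -0.3301, 0.1784]
ee_rot: [179.9, -0.0, 45.8]
contact_force: [-4.7, 3.5, 1.2]
finger_gap: 0.012
grasp_force: 58.7
```

>>> move_tool(segments={"finger_gap":[0, 0, 0, 0, 0], "tx":[0, 0, 0, 0, 0], "ty":[0.005, 0.005, 0.0055, 0.0055, 0], "tz":[-0.006, -0.006, -0.0055, -0.0055, 0], "twist":[0, 0, 0, 0, 0]})

```text
time: 10.4
position: [0.5543, -0.3441, 0.2017]
ee_rot: [-180.0, 0.0, 45.8]
contact_force: [-8.2, 7.4, 5.5]
finger_gap: 0.0117
grasp_force: 59.1
```

```bash
python3 go.py .514 -.305 .090
```

```text
10.4 [ 0.5543 -0.3441  0.2017] [-179.9814    0.0033   45.8371] [-8.1803  7.3594  5.4823] delta tool [-0.     -0.0561  0.1117]
```

>>> move_tool(segments={"finger_gap":[0, 0, 0, 0, 0], "tx":[0, 0, 0, 0, 0], "ty":[0.004, 0.005, 0, 0, 0], "tz":[-0.005, -0.005, 0, 0, 0], "twist":[0, 0, 0, 0, 0]})

```text
time: 10.9
position: [0.5604, -0.3501, 0.2098]
ee_rot: [-180.0, 0.0, 45.8]
contact_force: [-4.3, 3.9, 2.1]
finger_gap: 0.0118
grasp_force: 59.3
```

```bash
python3 go.py .514 -.305 .090;  python3 - <<'E'
from h import *
p=imaging.snapshot("top"); q=imaging.snapshot("scene")
cv2.imwrite("pics/end.png",np.vstack([cv2.resize(x["image"],(400,300)) for x in (p,q)])[:,:,::-1])
for l in("mug_1","lemon_1","jar_1"): print(l,[at_z(p,r["position"],0) for r in imaging.pinpoint(p,l)[:1]])
E
```

```text
10.9 [ 0.5604 -0.3501  0.2098] [-179.9641    0.004    45.8356] [-4.323   3.8782  2.1026] delta tool [ 0.     -0.0646  0.1198]
mug_1 [array([0.49922545, 0.0707509 , 0.        ])]
lemon_1 [array([ 0.48874995, -0.07925668,  0.        ])]
jar_1 [array([0.47177596, 0.24871132, 0.        ])]
```

View pics/end.png

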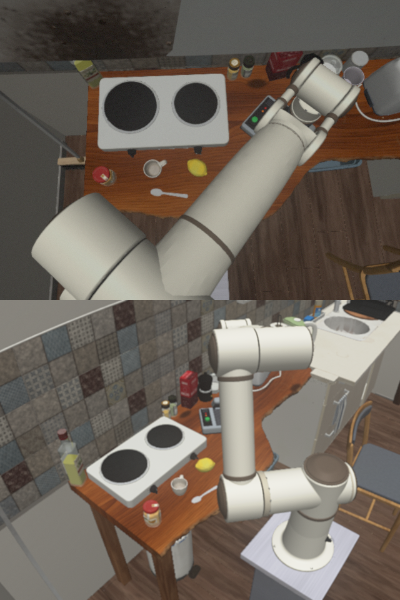

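The mug, lemon and jar stand where they were, the garlic is under the arm's view, and the lid works out at about 44–45° with the bar firmly gripped. Handing in.

>>> move_tool(segments={"finger_gap":[0, 0], "tx":[0, 0], "ty":[0, 0], "tz":[0, 0], "twist":[0, 0]})

```text
time: 11.35
position: [0.5604, -0.35, 0.2097]
ee_rot: [-180.0, 0.0, 45.8]
contact_force: [-4.2, 3.3, 1.9]
finger_gap: 0.012
grasp_force: 59.3
```

```bash
python3 -c "
from cell import arm
print(arm.job_done())"
```

```text
the job is handed in; nothing more can be done
None
```

I pushed the green button fully down and let it come back up with the lid shut, then raised the lid to about 44–45° (worked out from the arm's position) and handed in at 11.35 s with the fingers holding it still; no verdict came back, and the garlic was out of camera view at the end, so I couldn't check it.

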